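# Feed the next blank into the drilling jig

## Robot

A 6-joint arm with a two-finger parallel gripper is mounted at the origin on a cart in front of the work surface, level with it; the furniture and walls round the work are solid. World frame = base frame: x ahead of the robot, y to its left, z up, the work surface at z = 0. Lengths are in m, angles in rad, forces in N, time in s.
With the tool pointing down it reaches from about 0.25 to 0.725 m from the base axis. Payload 4 kg.
Tool frame: the origin (TCP) lies midway between the tips of the shut fingers; the grasp point (between the pads) lies bot.tcp_to_grasp behind it (bot.tcp_to_grasp is the distance from the TCP to the grasp point, in m); z points along the fingers, y is the line along which they close (so a half turn about z gives the same grasp; the last joint's range is limited). The gripper opens to 85 mm and grips with 20 to 120 N. Pads are 22 mm wide; open, the fingers measure 114 mm over their backs; the gripper's body (76 mm by 85 mm) begins 54 mm behind the grasp point. The pads swing forward as they close: fully open they stand 13 mm farther back than shut.
Start: joints at [-1.207, 0.241, 0.005, 1.335, 0, 1.571], TCP at [0.178, -0.467, 0.231] pointing down, gripper open.
Joint ranges: [-2.72, 2.72], [-1.05, 1.87], [-1.09, 1.28], [-1.99, 2.15], [-1.42, 1.44], [-3.14, 3.14]. Speed limits (rad/s): [2.79, 2.79, 3.14, 3.14, 3.14, 3.14].

## Interface

Orientations are given as a unit quaternion [x, y, z, w].
In Python, from workcell import readout, camera, bot gives the robot as it stands. The module is installed in compiled form; this text tells all that it offers.
- The arm moves only by the tool jog_arm, never from a script. Its argument "motion" is a list of rows, each an object of numbers: "x", "y", "z": the shift along the tool's x, y, z in mm; "spin": the turn about the tool's z in degrees; "fingers": the closure, from -1 (fully open) to 1 (shut). A call has 1 to 8 rows; each row is the pose to reach, as a shift and turn from the pose commanded when the call began, along the tool's axes at that moment; what a row does not reach only later rows make up. A row lasts 1/8 s, in which the tool goes at most 62.5 mm and 10.7 degrees, less where a joint would pass 70% of its speed; a pose out of reach is approached as far as the arm can. A call with a gripper value outside its range is refused whole. The fingers move at their own pace and stop on an object; the grip force is fixed at half the most. Time passes only in rows, so rows that repeat a pose let the fingers close. It gives the time, the measured TCP pose, the force, the opening and the grip force at its end, in the units of the state.
- readout.get_obs(): the state, without advancing time (a new reading comes with each control period).
- camera(name): name is "side" or "top" or "wrist"; returns a dict with "pixels" (400x640x3 uint8, red, green, blue), "K" (3x3 intrinsics, pixels), "rvec" (rotation vector, rad) and "tvec" (3), from world to camera coordinates, as OpenCV has them. Camera axes: x right, y down, z forward; pixel columns grow to the right and rows downward; lengths in m; the calibration is good to about 2 mm. A picture is of the moment at which its call begins. There is no depth.
- bot.job_done(): hands the job in; it is judged then, once.
The state is a dict: "clock": time; "joint_pos": joint angles; "joint_vel": joint speeds; "tau": joint torques, N m; "eef_pos": TCP position; "tool_rot": TCP orientation; "ft_force": force on the tool from outside, world axes, zero at the start; "ft_torque": the same for the moment, N m; "grip_width": finger opening in m; "grasp_force": force on a finger pad.
Only numpy, scipy, OpenCV 4.12 (cv2) and the standard library are available. Lean on these libraries where they do the work, as an engineer would, in place of code of your own. Each camera call takes 0.05 s, during which the arm holds its last target. There are 200 camera calls.

## Task

The nest of the drilling jig is empty: feed it the next hardwood blank. Hook a fingertip behind the upturned lip of the feed slide and draw the slide out until the lowest blank of the stack drops flat onto the base plate; then go round to the front of the lip and push the slide fully home, so that it shoves this blank into the nest under the drill bushes. Use a light touch on the slide and do not squeeze it, do not touch or lift the blanks themselves, and leave the other things on the bench where they lie.

Things in the scene. Friction and masses are not known exactly. Their poses are not given: they have to be found in the camera images.
- jig: drilling jig for knife-handle blanks, screwed to the bench; dark steel base plate on four feet, top 20 mm above the bench, x -115 to +90 mm, y -95 to +95 mm. Origin on the bench under the middle of the magazine (open steel corner angles, outside 45 x 141 mm, top 132 mm above the bench). Its +x is the feed direction, from lip through magazine to nest; z up. Its yaw varies from -0.3 to +0.2 rad (0 = straight ahead of the robot)
- feed_slide (a joint): travel of the feed slide along the jig's -x, m: 0 = fully home (hard stop), grows as it is drawn out, 0.060 = outer stop. Starts at 0 to 8 mm, stays where it is left, moves with about 3 N. Its pusher under the stack is 22 mm high: the lowest blank drops 22 mm onto the base plate when the slide is out by more than 40 mm; pushed home, it shoves that blank into the nest
- lip (a point): middle of the inner face (looks to the magazine) of the slide's upturned lip, 50 mm above the bench, at jig x = -120 mm minus the travel; moves with the slide, axes as the jig's. The lip is an upright steel plate 76 mm wide along y, 5 mm thick, top 62 mm above the bench, with a rolled edge that stands out to 8 mm in front of this point at the top
- tongue (a point): point on top of the slide's flat tongue, 25 mm behind the lip's inner face, 28 mm above the bench: the clear space for a fingertip. Here two rails on the base plate, tops 32 mm above the bench, leave 56 mm clear between them (jig y -28 to +28 mm); with the slide home there are 80 mm free from the lip to the pusher block (top 42 mm above the bench) and 97 mm to the magazine
- nest (a point): middle of the empty nest behind the magazine, jig x = +36.5 mm, 33 mm above the bench: where the centre of the fed blank is to be. An aluminium fence (top 54 mm above the bench) closes it at the back; two arms with drill bushes cross over it, top 68 mm above the bench
- bench_grinder: bench grinder bolted to the bench between the robot and the jig, an obstacle: it fills about x -0.21 to +0.12 m and y -0.19 to +0.19 m about this origin, up to 0.28 m above the bench (its motor and two wheels, with an eye shield towards the robot). Bring the hand to the jig from above and keep the arm clear of it
- blank_0: hardwood knife-handle blank in the magazine, 34 x 130 x 26 mm, long side along the jig's y; the one to feed, lowest of the stack of three. Origin at the centre of its underside, which starts 42 mm above the bench
- blank_1: hardwood knife-handle blank in the magazine, 34 x 130 x 26 mm, long side along the jig's y; middle one of the stack of three. Origin at the centre of its underside, which starts 68 mm above the bench
- blank_2: hardwood knife-handle blank in the magazine, 34 x 130 x 26 mm, long side along the jig's y; top one of the stack of three. Origin at the centre of its underside, which starts 94 mm above the bench
- spare_blank: spare hardwood handle blank lying on the bench, not part of the feed, 34 x 130 x 26 mm; bystander, origin at the centre of its underside
- pliers: combination pliers lying flat, 170 x 60 x 14 mm; bystander, origin at the centre of its underside
- marker: paint marker, lying, 130 x 17 x 19 mm; bystander, origin at the centre of its underside
- wrench: adjustable wrench lying flat, 164 x 43 x 10 mm; bystander, origin at the centre of its underside
- tape_measure: tape measure standing on its edge, 34 x 78 x 64 mm; bystander, origin at the centre of its underside
- nut: M20 hex nut lying flat, 34 x 30 x 16 mm; bystander, origin at the centre of its underside
- bolt: M16 hex bolt standing on its head, 27 x 24 x 67 mm; bystander, origin at the centre of its underside
Mind the look-alikes: they are no part of the job. Leave any purple look-alike of the blank_2 alone.

How it is judged:
By the outcome, as a careful person would: the job done as asked, in the order asked, and still so for the second after the job is handed in, with the robot touching nothing.
It also fails if it takes over 48 s, if anything falls off the work surface, if the arm or the gripper's body presses on something with over 40 N, if the wrist force passes 120 N, or if a joint passes its speed limit or range.

## Working session

There is one attempt and no reset: what is moved stays moved. The work goes in short steps, Python scripts to look and compute and a tool call to move; the robot and the scene stay as the last step left them, time stands still between calls to the robot, and variables do not carry over. Pictures are saved under pics/ and viewed, at most 10 in all, crops included, and the job is handed in when it is done.

Besides the shell and the picture viewer there is one more tool, called after "Request:" as a command line: name --argument value ..., lists and objects as JSON in quotes. jog_arm: Moves the arm, as the interface text tells. Its arguments: {"type":"object","properties":{"motion":{"type":"array"}},"required":["motion"]}

```bash
mkdir -p pics; cat > h.py <<'E'
import numpy as np, cv2
from workcell import readout, camera, bot
def ray(c,u,v):
    R=cv2.Rodrigues(np.array(c["rvec"],float))[0]; t=np.array(c["tvec"],float).ravel()
    d=R.T@np.linalg.inv(np.array(c["K"]))@np.array([u,v,1.]); return -R.T@t,d
def onz(c,u,v,z):
    o,d=ray(c,u,v); return o+d*(z-o[2])/d[2]
def proj(c,P):
    return cv2.projectPoints(np.array(P,float).reshape(-1,1,3),np.array(c["rvec"],float),np.array(c["tvec"],float),np.array(c["K"],float),None)[0].reshape(-1,2)
def save(c,n): cv2.imwrite("pics/"+n,c["pixels"][:,:,::-1])
E
python3 - <<'E'
from h import *
import pickle
print(readout.get_obs(), bot.tcp_to_grasp)
for n in("top","side"):
    c=camera(n); save(c,n+"0.png"); pickle.dump(c,open(n+"0.pkl","wb")); print(n,ray(c,320,200))
E
```

```text
{'clock': 0.0, 'joint_pos': array([-1.20699667e+00,  2.41443277e-01,  3.67146638e-03,  1.33517508e+00,
       -1.29097567e-05,  1.57078820e+00]), 'joint_vel': array([-4.92855249e-05,  1.09250703e-03, -2.33565354e-03,  1.27817473e-04,
       -1.13155071e-03,  6.79254980e-04]), 'tau': array([-1.92841529e-03, -3.72317505e+01,  2.52408475e+01,  1.70079817e-02,
       -6.85991586e-05, -4.06496255e-06]), 'eef_pos': array([ 0.17767947, -0.46667112,  0.23037768]), 'tool_rot': array([ 9.83500488e-01,  1.80902278e-01, -2.00860855e-04, -1.05637487e-03]), 'ft_force': array([0.12242878, 0.80595125, 0.12500489]), 'ft_torque': array([0.00509092, 0.01710599, 0.02062571]), 'grasp_force': 0.0, 'grip_width': 0.08573874676791746} 0.0187
top (array([ 0.37485325, -0.07616892,  1.28127768]), array([ 0.17717054,  0.00885107, -0.98416487]))
side (array([1.26363144, 0.3964316 , 0.81005514]), array([-0.60289503, -0.42808528, -0.67330558]))
```

View pics/top0.png

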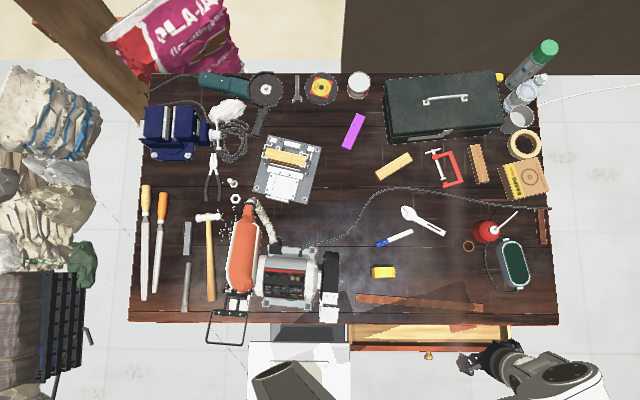

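View pics/side0.png

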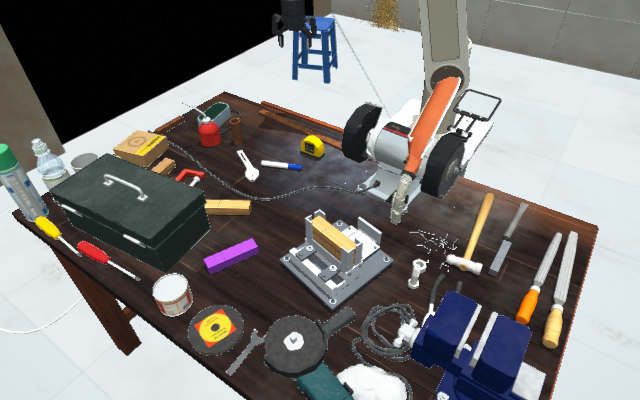

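The top view shows the jig at about (287,168) with the stack at (288,158) and the lip end towards the grinder. The side view shows the jig at (337,255). I'll enlarge both.

```bash
python3 - <<'E'
from h import *
import pickle
a=pickle.load(open("top0.pkl","rb"))["pixels"][125:215,245:330]
b=pickle.load(open("side0.pkl","rb"))["pixels"][195:315,270:400]
A=cv2.resize(a,None,fx=4.6,fy=4.6,interpolation=cv2.INTER_CUBIC)
B=cv2.resize(b,None,fx=3.1,fy=3.1,interpolation=cv2.INTER_CUBIC)
I=np.zeros((420,800,3),np.uint8); I[:A.shape[0],:A.shape[1]]=A; I[:B.shape[0],395:395+B.shape[1]]=B[:,:405]
cv2.imwrite("pics/crop0.png",I[:,:,::-1])
c=pickle.load(open("top0.pkl","rb"))
h=cv2.cvtColor(c["pixels"],cv2.COLOR_RGB2HSV)
# wood top blank
m=cv2.inRange(h,(10,70,120),(30,255,255)); m[:,:250]=0;m[:,325:]=0;m[:140]=0;m[180:]=0
cs=cv2.findContours(m,0,1)[0]
for k in cs:
    if cv2.contourArea(k)>50:
        r=cv2.minAreaRect(k); p=cv2.boxPoints(r); print(r); P=np.array([onz(c,*q,.12) for q in p]);print(P, P.mean(0))
# base plate
for k in cv2.findContours(cv2.inRange(h,(0,0,85),(180,60,255))[125:215,245:330],0,1)[0]:
    if cv2.contourArea(k)>500:
        r=cv2.minAreaRect(k+np.array([245,125])); P=np.array([onz(c,*q,.02) for q in cv2.boxPoints(r)]);print("plate",r,P,P.mean(0))
E
```

```text
((285.0186462402344, 157.4185333251953), (42.05817413330078, 12.728865623474121), 12.87500286102295)
[[ 0.71338543  0.11184735  0.12      ]
 [ 0.75364814  0.10416425  0.12      ]
 [ 0.72325626 -0.02456861  0.12      ]
 [ 0.68341594 -0.01617726  0.12      ]] [0.71842644 0.04381643 0.12      ]
plate ((286.20635986328125, 170.25306701660156), (56.91971206665039, 63.311767578125), 14.42077350616455) [[ 0.62228476  0.16553721  0.02      ]
 [ 0.83631275  0.11911339  0.02      ]
 [ 0.78573627 -0.06976682  0.02      ]
 [ 0.57501439 -0.01839144  0.02      ]] [0.70483704 0.04912308 0.02      ]
```

View pics/crop0.png

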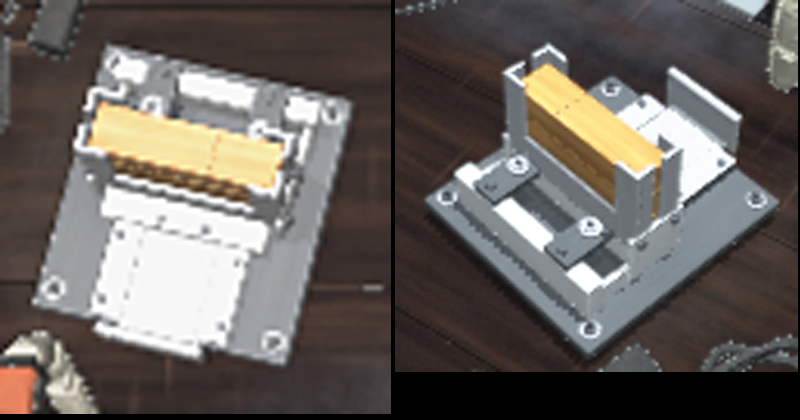

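The crop shows the jig yawed by about -0.23 rad. The lip is at its lower end, crop (95,322)-(212,357), i.e. top-image (266,195)-(291,202). I'll compute the lip, the grinder extents and the move numbers.

```bash
cat >> h.py <<'E'
yaw=-0.23; O=np.array([.7225,.0445]); 
def J(x,y=0,z=0): c,s=np.cos(yaw),np.sin(yaw); return np.array([O[0]+c*x-s*y,O[1]+s*x+c*y,z])
def toJ(p): c,s=np.cos(yaw),np.sin(yaw); d=np.array(p[:2])-O; return np.array([c*d[0]+s*d[1],-s*d[0]+c*d[1],p[2]])
def shift(target):
    from scipy.spatial.transform import Rotation as R
    o=readout.get_obs(); r=R.from_quat(o["tool_rot"]); return r.inv().apply(np.array(target)-o["eef_pos"])*1000, r.as_matrix()[:,0]
E
python3 - <<'E'
from h import *
import pickle
c=pickle.load(open("top0.pkl","rb")); s=pickle.load(open("side0.pkl","rb"))
for u,v in((265.7,195),(291,202.6)): print("lip",toJ(onz(c,u,v,.062)))
h=cv2.cvtColor(c["pixels"],cv2.COLOR_RGB2HSV)
for n,q in dict(motorTL=(262,252),motorR=(318,252),wheelRtop=(330,247),wheelRbot=(328,320),orangetop=(250,205),orangebot=(240,292)).items():
    print(n,onz(c,*q,.0),onz(c,*q,.25))
# side view: wheels and orange
for n,q in dict(wheel1=(363,105),wheel1b=(352,162),orange_top=(445,80),nozzle=(397,222),nozzletop=(403,178),wheel2=(450,135)).items():
    print(n,onz(s,*q,.0),onz(s,*q,.15),onz(s,*q,.28))
for P in [J(-100,0,.3)/1]: pass
print("above",J(-.09),shift(J(-.09,0,.36)))
E
```

```text
lip [-0.12401617  0.03745671  0.062     ]
lip [-0.12931313 -0.04776042  0.062     ]
motorTL [0.43147502 0.12532248 0.        ] [0.42042711 0.08600793 0.25      ]
motorR [ 0.43222576 -0.05871649  0.        ] [ 0.42103137 -0.06212177  0.25      ]
wheelRtop [ 0.44867718 -0.09807246  0.        ] [ 0.43427282 -0.09379869  0.25      ]
wheelRbot [ 0.2180351  -0.09148135  0.        ] [ 0.2486331  -0.08849362  0.25      ]
orangetop [0.58792965 0.1705515  0.        ] [0.54635467 0.12241197 0.25      ]
orangebot [0.30312258 0.19257331 0.        ] [0.31711851 0.14013693 0.25      ]
wheel1 [ 0.00466686 -0.28838506  0.        ] [ 0.23779258 -0.1615758   0.15      ] [ 0.43983487 -0.05167443  0.28      ]
wheel1b [ 0.33398023 -0.13615024  0.        ] [ 0.50612614 -0.03753069  0.15      ] [0.65531926 0.04793959 0.28      ]
orange_top [-0.35806584 -0.10834878  0.        ] [-0.05777197 -0.0148773   0.15      ] [0.20248271 0.06613132 0.28      ]
nozzle [0.49508179 0.10428405 0.        ] [0.63739611 0.15838177 0.15      ] [0.76073519 0.20526645 0.28      ]
nozzletop [3.16937638e-01 3.39646277e-02 1.11022302e-16] [0.49223937 0.10108357 0.15      ] [0.64416754 0.15925332 0.28      ]
wheel2 [0.01806266 0.06338761 0.        ] [0.24870784 0.12505822 0.15      ] [0.44860034 0.17850609 0.28      ]
above [0.63487002 0.06501798 0.        ] (array([ 616.46364695, -334.51106265, -128.85806727]), array([ 9.34541742e-01,  3.55853526e-01, -3.48836879e-06]))
```

```bash
python3 - <<'E'
from h import *
import pickle
a=pickle.load(open("top0.pkl","rb"))["pixels"][190:330,200:350]
b=pickle.load(open("side0.pkl","rb"))["pixels"][50:240,330:510]
A=cv2.resize(a,(400,373),interpolation=cv2.INTER_CUBIC)
B=cv2.resize(b,(400,422),interpolation=cv2.INTER_CUBIC)
I=np.zeros((422,800,3),np.uint8); I[:373,:400]=A; I[:,400:]=B
cv2.imwrite("pics/crop1.png",I[:,:,::-1])
E
```

```text
(no output)
```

View pics/crop1.png

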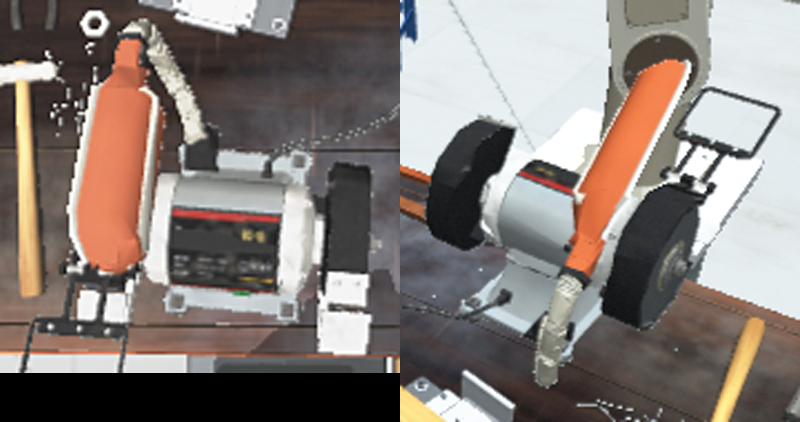

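The orange part is the grinder's guard. Its dust hose bulges toward the jig at roughly (0.56, 0.12, 0.1-0.2), so I'll work on the -y side of the slide. Raising the hand and going over now.

Request:
jog_arm --motion '[{"z": -60,"fingers": 1},{"z": -120,"fingers": 1},{"x": 55,"y": -30,"z": -130,"fingers": 1},{"x": 110,"y": -60,"z": -130,"fingers": 1},{"x": 165,"y": -90,"z": -130,"fingers": 1},{"x": 220,"y": -120,"z": -130,"fingers": 1},{"x": 275,"y": -150,"z": -130,"fingers": 1},{"x": 330,"y": -180,"z": -130,"fingers": 1}]'

```text
validation failed for argument at $.mo...
```

```bash
python3 -c "
from h import *
print(shift(J(-.09,-.012,.32)),readout.get_obs()['joint_pos'])"
```

```text
(array([ 609.74934091, -324.48864872,  -88.87720543]), array([ 9.34541742e-01,  3.55853526e-01, -3.48836879e-06])) [-1.20699636e+00  2.41342512e-01  3.86614502e-03  1.33523918e+00
 -3.54065993e-06  1.57076908e+00]
```

Request:
jog_arm --motion '[{"x": 0,"y": 0,"z": -60,"spin": 0,"fingers": 1},{"x": 0,"y": 0,"z": -120,"spin": 0,"fingers": 1},{"x": 55,"y": -30,"z": -130,"spin": 0,"fingers": 1},{"x": 110,"y": -60,"z": -130,"spin": 0,"fingers": 1},{"x": 165,"y": -90,"z": -130,"spin": 0,"fingers": 1},{"x": 220,"y": -120,"z": -130,"spin": 0,"fingers": 1},{"x": 275,"y": -150,"z": -130,"spin": 0,"fingers": 1},{"x": 330,"y": -180,"z": -130,"spin": 0,"fingers": 1}]'

```text
clock: 1.1
eef_pos: [0.422, -0.1811, 0.3611]
tool_rot: [0.984, 0.181, -0.0, 0.0]
ft_force: [0.5, -1.0, -0.5]
grip_width: -0.0
grasp_force: 0.0
```

```bash
python3 -c "
from h import *
print(shift(J(-.09,-.012,.32)),readout.get_obs()['joint_pos'])"
```

```text
(array([ 279.78511238, -144.38460181,   40.97666303]), array([ 9.34583607e-01,  3.55743427e-01, -3.09030567e-04])) [-4.05296959e-01  1.41599488e-01  2.15547823e-01  1.64499148e+00
 -1.89328776e-04  2.37258629e+00]
```

Joint 6 would pass its range with +34°, so I use the half-turn equivalent, -146°.

Request:
jog_arm --motion '[{"x": 45,"y": -24,"z": 0,"spin": -10,"fingers": 1},{"x": 90,"y": -48,"z": 0,"spin": -20,"fingers": 1},{"x": 135,"y": -72,"z": 0,"spin": -30,"fingers": 1},{"x": 180,"y": -96,"z": 0,"spin": -40,"fingers": 1},{"x": 225,"y": -120,"z": 0,"spin": -50,"fingers": 1},{"x": 265,"y": -140,"z": 0,"spin": -60,"fingers": 1},{"x": 280,"y": -144,"z": 0,"spin": -70,"fingers": 1},{"x": 280,"y": -144,"z": 0,"spin": -80,"fingers": 1}]'

```text
clock: 2.1
eef_pos: [0.6324, 0.0528, 0.3591]
tool_rot: [0.634, 0.773, -0.001, -0.001]
ft_force: [-0.3, 0.2, 0.2]
grip_width: -0.0002
grasp_force: 0.0
```

Request:
jog_arm --motion '[{"x": 0,"y": 0,"z": 0,"spin": -10,"fingers": 1},{"x": 0,"y": 0,"z": 0,"spin": -20,"fingers": 1},{"x": 0,"y": 0,"z": 0,"spin": -30,"fingers": 1},{"x": 0,"y": 0,"z": 0,"spin": -40,"fingers": 1},{"x": 0,"y": 0,"z": 0,"spin": -50,"fingers": 1},{"x": 0,"y": 0,"z": 0,"spin": -60,"fingers": 1},{"x": 0,"y": 0,"z": 0,"spin": -66,"fingers": 1},{"x": 0,"y": 0,"z": 0,"spin": -66,"fingers": 1}]'

```text
clock: 3.1
eef_pos: [0.6315, 0.0513, 0.3606]
tool_rot: [0.115, 0.993, -0.0, -0.001]
ft_force: [0.2, -0.3, -0.5]
grip_width: -0.0002
grasp_force: 0.0
```

```bash
python3 - <<'E'
from h import *
import pickle
print(shift(J(-.09,-.012,.32)),readout.get_obs()['joint_pos'])
c=camera("wrist"); pickle.dump(c,open("w0.pkl","wb")); s=camera("side"); pickle.dump(s,open("s1.pkl","wb"))
I=np.zeros((560,800,3),np.uint8)
I[:400,:640]=c["pixels"]; I[400:560,:256]=cv2.resize(s["pixels"],(256,160),interpolation=cv2.INTER_AREA)
crop=s["pixels"][40:320,240:520]; I[260:560,500:800]=cv2.resize(crop,(300,300))
cv2.imwrite("pics/w0.png",I[:,:,::-1]); print(ray(c,320,200))
E
```

```text
(array([-0.2129246 ,  2.16586406, 40.60585631]), array([-0.97345432,  0.22887748,  0.00133623])) [8.10124141e-02 5.46990223e-01 7.94067342e-01 1.81926961e+00
 2.42318765e-05 3.11936734e-01]
(array([0.5644967 , 0.06623834, 0.50354584]), array([ 0.26257049, -0.05859622, -0.96313583]))
```

View pics/w0.png

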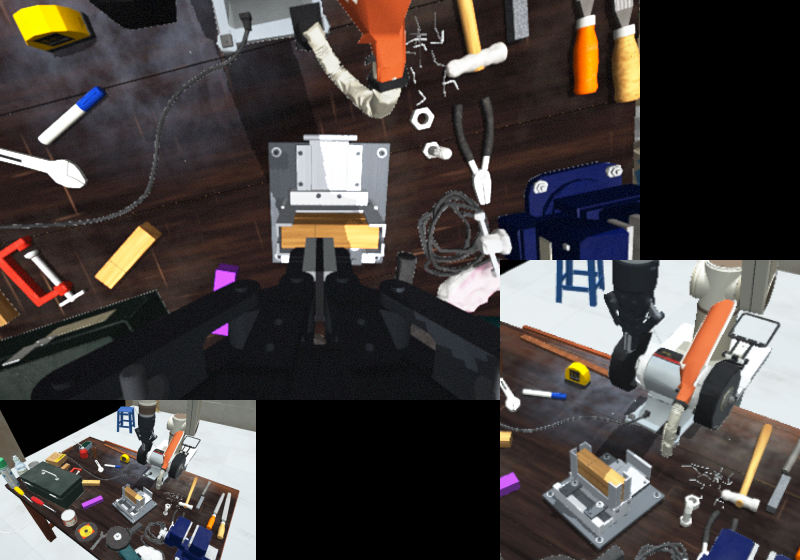

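The wrist view shows the lip's top edge at (303-355,137) and the plate corners at (270,143), (390,143). The hose bend is at about (380,112), with the nozzle at (393,88). I'll triangulate the hose and refine the jig.

```bash
python3 - <<'E'
from h import *
import pickle
w,t,s=[pickle.load(open(f,"rb")) for f in("w0.pkl","top0.pkl","side0.pkl")]
def tri(*a):
    A=np.zeros((3,3));b=np.zeros(3);L=[]
    for c,u,v in a:
        o,d=ray(c,u,v); d/=np.linalg.norm(d); M=np.eye(3)-np.outer(d,d); A+=M;b+=M@o;L.append((M,o))
    p=np.linalg.solve(A,b); return p.round(3),toJ(p).round(3),[round(np.linalg.norm(M@(p-o))*1e3,1) for M,o in L]
print("nozzle/hose junction",tri((w,391,86),(t,249,206),(s,407,174)))
print("bend", tri((w,385,112),(t,254.5,200)))
print("hose base junction", tri((w,310,30),(t,275,240)))
for z in(.1,.15,.2): print(z,[toJ(onz(w,u,v,z)).round(3) for u,v in((380,115),(355,100),(340,80))])
for n,q,z in(("lipL",(303,136),.062),("lipR",(356,136),.062),("c",(270,143),.02),("c",(391,143),.02),("c",(268,263),.02)): print(n,toJ(onz(w,*q,z)).round(4))
h=cv2.cvtColor(w["pixels"],cv2.COLOR_RGB2HSV)
m=cv2.inRange(h,(10,70,120),(30,255,255)); m[:215]=0;m[260:]=0;m[:,:275]=0;m[:,390:]=0
ys,xs=np.where(m); print(xs.min(),xs.max(),ys.min(),ys.max(),[toJ(onz(w,u,250,.12)).round(4) for u in(xs.min(),xs.max()+1)])
E
python3 - <<'E'
import pickle,cv2
p=pickle.load(open("w0.pkl","rb"))["pixels"][75:275,255:405]
cv2.imwrite("pics/w0c.png",cv2.resize(p,(450,600),interpolation=cv2.INTER_CUBIC)[:,:,::-1])
E
```

```text
nozzle/hose junction (array([0.553, 0.132, 0.216]), array([-0.186,  0.047,  0.216]), [np.float64(3.6), np.float64(3.3), np.float64(0.7)])
bend (array([0.579, 0.133, 0.151]), array([-0.16 ,  0.053,  0.151]), [np.float64(4.2), np.float64(4.2)])
hose base junction (array([0.465, 0.076, 0.076]), array([-0.258, -0.028,  0.076]), [np.float64(2.2), np.float64(2.2)])
0.1 [array([-0.157,  0.062,  0.1  ]), array([-0.175,  0.03 ,  0.1  ]), array([-0.199,  0.011,  0.1  ])]
0.15 [array([-0.157,  0.052,  0.15 ]), array([-0.173,  0.024,  0.15 ]), array([-0.194,  0.008,  0.15 ])]
0.2 [array([-0.158,  0.043,  0.2  ]), array([-0.171,  0.019,  0.2  ]), array([-0.189,  0.004,  0.2  ])]
lipL [-0.1288 -0.0374  0.062 ]
lipR [-0.1287  0.037   0.062 ]
c [-0.1153 -0.0908  0.02  ]
c [-0.1152  0.0964  0.02  ]
c [ 0.089  -0.1031  0.02  ]
281 379 217 248 [array([ 0.0184, -0.0664,  0.12  ]), array([0.0185, 0.0673, 0.12  ])]
```

View pics/w0c.png

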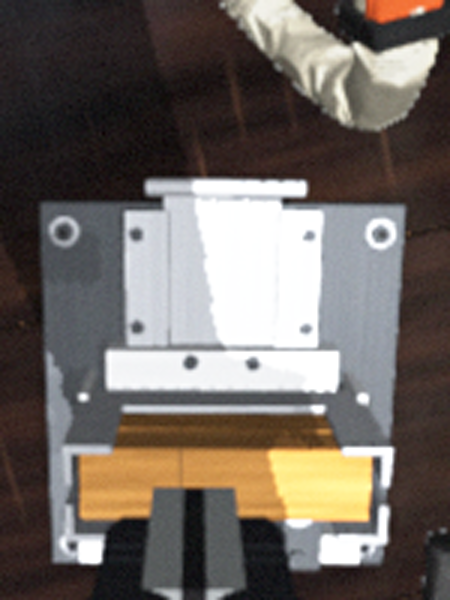

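The jig pose checks out: plate, lip and blank edges agree within about 3 mm, and travel is about 4 mm. The hose crosses behind the lip on the +y side, from jig (-160,+53,150) to (-258,-28,76). So I'll turn the hand 90° so the camera is on the -y side, and work at jig y of about -28 to -42.

Request:
jog_arm --motion '[{"x": 0,"y": 0,"z": 0,"spin": -10,"fingers": 1},{"x": 0,"y": 0,"z": 0,"spin": -20,"fingers": 1},{"x": 0,"y": 0,"z": 0,"spin": -30,"fingers": 1},{"x": 0,"y": 0,"z": 0,"spin": -40,"fingers": 1},{"x": 0,"y": 0,"z": 0,"spin": -50,"fingers": 1},{"x": 0,"y": 0,"z": 0,"spin": -60,"fingers": 1},{"x": 0,"y": 0,"z": 0,"spin": -70,"fingers": 1},{"x": 0,"y": 0,"z": 0,"spin": -80,"fingers": 1}]'

```text
clock: 4.2
eef_pos: [0.6316, 0.0513, 0.3611]
tool_rot: [-0.553, 0.833, 0.0, -0.0]
ft_force: [-1.1, 0.9, -0.2]
grip_width: 0.0001
grasp_force: 0.0
```

Request:
jog_arm --motion '[{"x": 0,"y": 0,"z": 0,"spin": -10,"fingers": 1},{"x": 0,"y": 0,"z": 0,"spin": -10,"fingers": 1}]'

```text
clock: 4.45
eef_pos: [0.6316, 0.0513, 0.3611]
tool_rot: [-0.62, 0.784, 0.0, -0.0]
ft_force: [0.0, 1.0, 0.6]
grip_width: -0.0001
grasp_force: 0.0
```

```bash
python3 - <<'E'
from h import *
o=readout.get_obs()
print(shift(J(-.085,-.028,.042)),o['joint_pos'],o['tau'],toJ(o['eef_pos']))
# planar kinematics fit for a look at the forearm in the low poses
from scipy.optimize import fsolve
D=[((.2414,.0037),.4993,.2304),((.1416,.2155),.4592,.3611),((o['joint_pos'][1],o['joint_pos'][2]),np.hypot(*o['eef_pos'][:2]),o['eef_pos'][2])]
row=lambda a,b:(np.array([np.sin(a),np.cos(a),np.cos(a-b),np.sin(a-b),0]),np.array([np.cos(a),-np.sin(a),-np.sin(a-b),np.cos(a-b),1]))
M=np.vstack([np.vstack(row(*q)) for q,_,_ in D]); v=np.hstack([[r,z] for _,r,z in D])
p,res,rk,sv=np.linalg.lstsq(M,v,rcond=None); print(p.round(3),(M@p-v).round(4),sv.round(2))
for r,z in((.635,.042),(.54,.05)):
    a,b=fsolve(lambda q:[row(*q)[0]@p-r,row(*q)[1]@p-z],[.9,.2]); print(r,z,a,b,"forearm down",a-b)
E
```

```text
(array([ 13.82891673,  -5.21572407, 319.13384201]), array([-2.30541062e-01, -9.73062592e-01,  1.05519371e-04])) [ 8.10184537e-02  5.46454980e-01  7.94565789e-01  1.81925646e+00
  2.37661481e-06 -1.25714417e+00] [ 2.73788733e-03 -5.10136807e+01  2.49455291e+01  4.24227721e-03
  8.49427579e-05 -3.47786117e-01] [-0.09007292 -0.014124    0.3611341 ]
[ 0.492  0.     0.391  0.006 -0.161] [ 0.      0.0001  0.     -0.0001  0.      0.    ] [2.97 2.42 0.41 0.41 0.12]
0.635 0.042 0.6397533210425544 0.1124315588000002 forearm down 0.5273217622425542
0.54 0.05 0.46810566650004765 -0.16968059146670672 forearm down 0.6377862579667544
```

Kinematics fit: the forearm stays well above the grinder in the low poses. Descending.

Request:
jog_arm --motion '[{"x": 14,"y": -5,"z": 50,"spin": 0,"fingers": 1},{"x": 14,"y": -5,"z": 105,"spin": 0,"fingers": 1},{"x": 14,"y": -5,"z": 160,"spin": 0,"fingers": 1},{"x": 14,"y": -5,"z": 210,"spin": 0,"fingers": 1},{"x": 14,"y": -5,"z": 250,"spin": 0,"fingers": 1},{"x": 14,"y": -5,"z": 280,"spin": 0,"fingers": 1},{"x": 14,"y": -5,"z": 290,"spin": 0,"fingers": 1},{"x": 14,"y": -5,"z": 290,"spin": 0,"fingers": 1}]'

```text
clock: 5.45
eef_pos: [0.6332, 0.0365, 0.0712]
tool_rot: [-0.621, 0.784, 0.0, -0.0]
ft_force: [-0.7, -1.1, 0.3]
grip_width: 0.0003
grasp_force: 0.0
```

```bash
python3 - <<'E'
from h import *
import pickle
o=readout.get_obs(); print(shift(J(-.085,-.028,.042))[0],o['ft_force'],toJ(o['eef_pos']))
c=camera("wrist"); s=camera("side"); pickle.dump((c,s),open("d.pkl","wb"))
I=np.zeros((600,640,3),np.uint8); I[:400]=c["pixels"]
I[300:600,:300]=cv2.resize(s["pixels"][100:300,250:450],(300,300),interpolation=cv2.INTER_CUBIC)
cv2.imwrite("pics/d.png",I[:,:,::-1]); print(proj(c,[J(-.085,-.028,.071),J(-.120-.004,-.038,.062),J(-.120-.004,.038,.062)]))
E
```

```text
[-0.15652584 -0.15572441 29.1585494 ] [-0.67664014 -1.06158736  0.25257337] [-0.08513475 -0.0281509   0.07115868]
[[318.12978205 255.37577914]
 [392.2200708  230.31272573]
 [384.12947143 350.23965734]]
```

View pics/d.png

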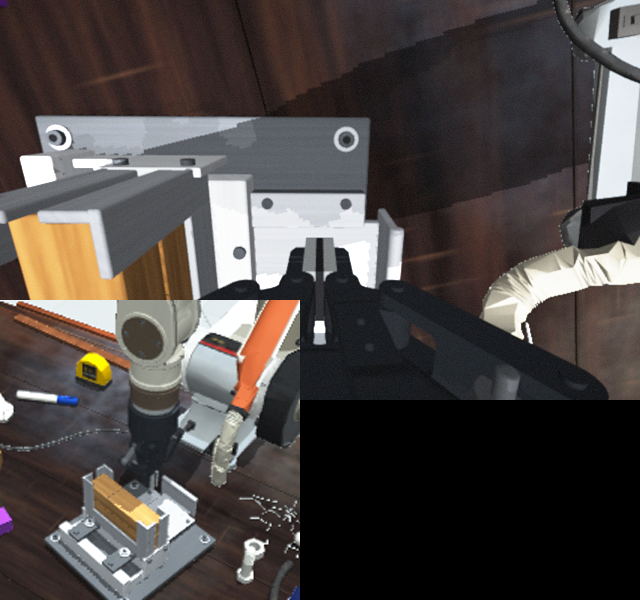

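The fingertip at (318,240) hangs between the pusher block and the lip (378-400,210), clear of the rails. Descending and drawing toward the lip, in small steps near contact.

Request:
jog_arm --motion '[{"x": 0,"y": 0,"z": 15,"spin": 0,"fingers": 1},{"x": 0,"y": 0,"z": 28,"spin": 0,"fingers": 1},{"x": 0,"y": 5,"z": 28,"spin": 0,"fingers": 1},{"x": 0,"y": 10,"z": 28,"spin": 0,"fingers": 1},{"x": 0,"y": 13,"z": 28,"spin": 0,"fingers": 1},{"x": 0,"y": 15,"z": 28,"spin": 0,"fingers": 1},{"x": 0,"y": 17,"z": 28,"spin": 0,"fingers": 1}]'

```text
clock: 6.42
eef_pos: [0.6169, 0.0404, 0.0437]
tool_rot: [-0.621, 0.783, -0.0, 0.0]
ft_force: [0.2, 0.6, 0.2]
grip_width: -0.0001
grasp_force: 0.0
```

Request:
jog_arm --motion '[{"x": 0,"y": 3,"z": 0,"spin": 0,"fingers": 1},{"x": 0,"y": 6,"z": 0,"spin": 0,"fingers": 1},{"x": 0,"y": 9,"z": 0,"spin": 0,"fingers": 1},{"x": 0,"y": 12,"z": 0,"spin": 0,"fingers": 1}]'

```text
clock: 6.92
eef_pos: [0.6064, 0.0428, 0.0435]
tool_rot: [-0.621, 0.784, -0.001, 0.001]
ft_force: [4.8, -1.3, -4.1]
grip_width: 0.0002
grasp_force: 2.4
```

```bash
python3 -c "
from h import *
o=readout.get_obs(); print(o['ft_force'],toJ(o['eef_pos']))"
```

```text
[ 4.81733594 -1.27282574 -4.14080907] [-0.11265839 -0.02809732  0.04350214]
```

Contact is gentle, 5 N against the draw. To keep the body clear of the hose I'll back off, shift 10 mm further to -y and slightly up, then draw.

Request:
jog_arm --motion '[{"x": 0,"y": -6,"z": 0,"spin": 0,"fingers": 1},{"x": 5,"y": -7,"z": -2,"spin": 0,"fingers": 1},{"x": 10,"y": -7,"z": -4,"spin": 0,"fingers": 1},{"x": 10,"y": -3,"z": -4,"spin": 0,"fingers": 1},{"x": 10,"y": 1,"z": -4,"spin": 0,"fingers": 1},{"x": 10,"y": 5,"z": -4,"spin": 0,"fingers": 1},{"x": 10,"y": 9,"z": -4,"spin": 0,"fingers": 1},{"x": 10,"y": 13,"z": -4,"spin": 0,"fingers": 1}]'

```text
clock: 7.92
eef_pos: [0.5916, 0.036, 0.0478]
tool_rot: [-0.621, 0.784, -0.002, 0.001]
ft_force: [5.5, -2.2, -1.7]
grip_width: 0.0003
grasp_force: 2.2
```

Request:
jog_arm --motion '[{"x": 0,"y": 4,"z": 0,"spin": 0,"fingers": 1},{"x": 0,"y": 8,"z": 0,"spin": 0,"fingers": 1},{"x": 0,"y": 12,"z": 0,"spin": 0,"fingers": 1},{"x": 0,"y": 15,"z": 0,"spin": 0,"fingers": 1}]'

```text
clock: 8.43
eef_pos: [0.5759, 0.0398, 0.0476]
tool_rot: [-0.621, 0.783, -0.001, 0.0]
ft_force: [3.8, -2.3, 0.2]
grip_width: -0.0005
grasp_force: 1.7
```

```bash
python3 -c "
from h import *
import pickle
o=readout.get_obs(); print(o['ft_force'],toJ(o['eef_pos']),o['tau'])
c=camera('wrist'); pickle.dump(c,open('e.pkl','wb')); save(c,'e.png')"
```

```text
[ 3.75941909 -2.30689116  0.21197701] [-0.14168009 -0.03803061  0.0476408 ] [ 9.80664231e-01 -4.65601838e+01  1.98482895e+01  1.40823774e+00
  5.16401287e-01 -1.52239198e-02]
```

View pics/e.png

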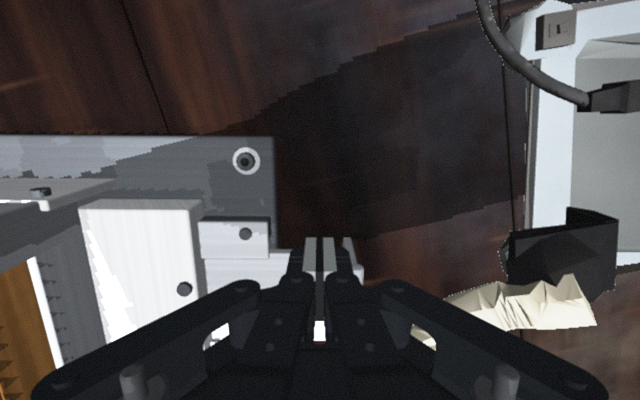

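The lip (columns 343-362, row ~250-270) is following the finger. The hose (430-595,300-330) lies beyond the right-hand link. I'll compute the travel, then continue.

```bash
python3 -c "
from h import *
import pickle
c=pickle.load(open('e.pkl','rb'))
for u,v in((362,270),(363,280),(352,240)): print(toJ(onz(c,u,v,.062)))
a,b=[pickle.load(open('d.pkl','rb'))[0]]*2
for u,v in((403,255),(390,212)): print('before',toJ(onz(a,u,v,.062)))
"
```

```text
[-0.16187528 -0.03759793  0.062     ]
[-0.16253923 -0.03242168  0.062     ]
[-0.15681828 -0.05253546  0.062     ]
before [-0.13070867 -0.02377523  0.062     ]
before [-0.12221132 -0.04812809  0.062     ]
```

Request:
jog_arm --motion '[{"x": 0,"y": 3,"z": 0,"spin": 0,"fingers": 1},{"x": 0,"y": 6,"z": 0,"spin": 0,"fingers": 1},{"x": 0,"y": 8,"z": 0,"spin": 0,"fingers": 1}]'

```text
clock: 8.85
eef_pos: [0.5673, 0.0418, 0.0474]
tool_rot: [-0.622, 0.783, 0.0, -0.0]
ft_force: [2.6, -0.6, -0.0]
grip_width: -0.0004
grasp_force: 1.4
```

```bash
python3 -c "
from h import *
import pickle
s0=pickle.load(open('side0.pkl','rb')); s=camera('side'); o=readout.get_obs(); print(toJ(o['eef_pos']),o['ft_force'])
pickle.dump(s,open('s2.pkl','wb'))
for c in(s0,s):
    m=cv2.inRange(cv2.cvtColor(c['pixels'],cv2.COLOR_RGB2HSV),(10,70,120),(30,255,255)); m[:,:295]=0;m[:,370:]=0;m[:205]=0;m[285:]=0
    ys,xs=np.where(m); print(len(xs),ys.min(),[ys[xs==u].min() for u in (325,335,345,350)])
print(proj(s0,[J(0,0,.12),J(0,0,.098)]))
cv2.imwrite('pics/f.png',cv2.resize(s['pixels'][190:310,260:420],(800,600),interpolation=cv2.INTER_CUBIC)[:,:,::-1])
"
```

```text
[-0.15074848 -0.03800768  0.04734821] [ 2.12253076 -1.4853573   1.43914344]
683 215 [np.int64(220), np.int64(228), np.int64(236), np.int64(240)]
561 222 [np.int64(226), np.int64(234), np.int64(242), np.int64(246)]
[[332.35398286 233.64603184]
 [332.29394951 240.26599375]]
```

View pics/f.png

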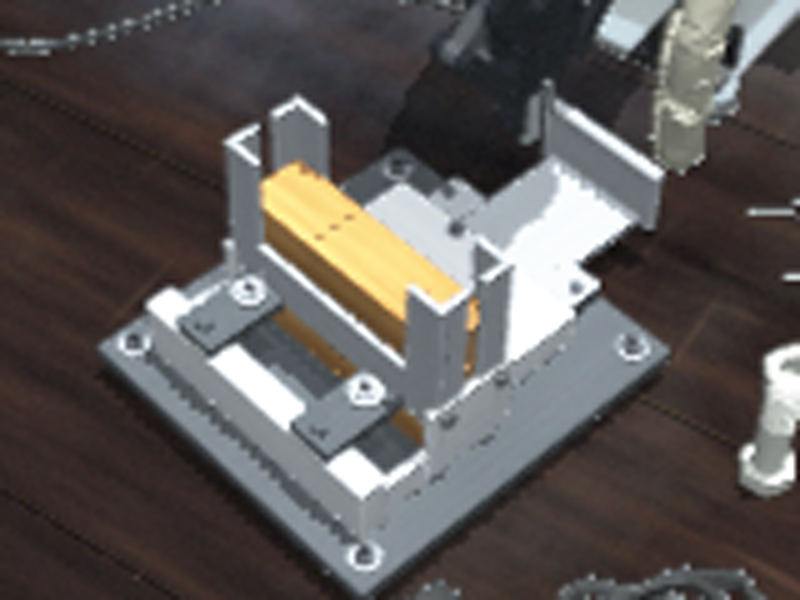

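The side view shows the stack down by 6 px (22 mm), with the wood visible low behind the nest arms and the slide drawn out: the blank has dropped flat. Now going up over the lip to its front.

Request:
jog_arm --motion '[{"x": 0,"y": -7,"z": 0,"spin": 0,"fingers": 1},{"x": 0,"y": -8,"z": -15,"spin": 0,"fingers": 1},{"x": 2,"y": -8,"z": -35,"spin": 0,"fingers": 1},{"x": 4,"y": 0,"z": -38,"spin": 0,"fingers": 1},{"x": 4,"y": 14,"z": -38,"spin": 0,"fingers": 1},{"x": 4,"y": 28,"z": -38,"spin": 0,"fingers": 1},{"x": 4,"y": 42,"z": -38,"spin": 0,"fingers": 1},{"x": 4,"y": 42,"z": -38,"spin": 0,"fingers": 1}]'

```text
clock: 9.9
eef_pos: [0.5244, 0.0474, 0.0851]
tool_rot: [-0.622, 0.783, 0.0, -0.001]
ft_force: [0.3, -1.0, -0.4]
grip_width: -0.0001
grasp_force: 0.0
```

```bash
python3 -c "
from h import *
import pickle
o=readout.get_obs(); print(o['ft_force'],toJ(o['eef_pos']),o['tau'])
c=camera('wrist'); s=camera('side'); pickle.dump((c,s),open('g.pkl','wb'))
I=np.zeros((600,640,3),np.uint8); I[:400]=c['pixels']; I[400:,:300]=cv2.resize(s['pixels'][170:290,270:450],(300,200),interpolation=cv2.INTER_CUBIC)
cv2.imwrite('pics/g.png',I[:,:,::-1]); print(proj(c,[J(-.171,-.038,.062),o['eef_pos']]))"
```

```text
[ 0.28518643 -1.02823198 -0.39222183] [-0.19358055 -0.04229772  0.08513536] [ 1.27760768e-01 -4.19327474e+01  2.15922260e+01  1.30150183e-01
  2.60273233e-02  1.67561159e-02]
[[279.59540193 244.40955622]
 [318.37672251 255.2926531 ]]
```

View pics/g.png

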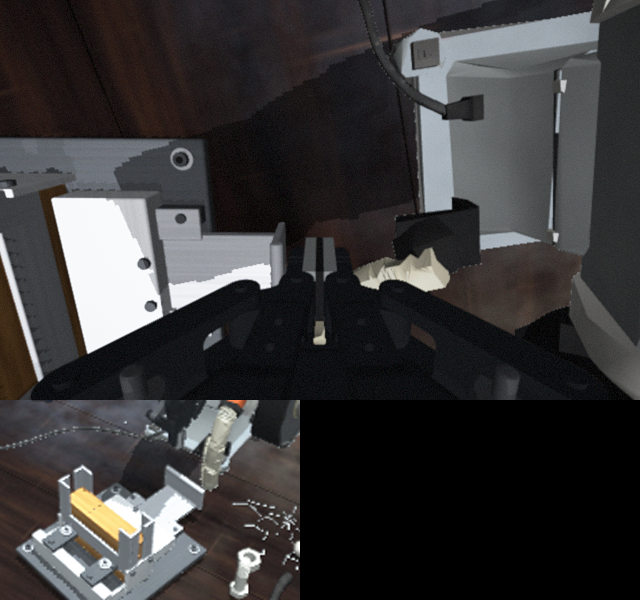

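```bash
python3 -c "
from h import *
import pickle
c,s=pickle.load(open('g.pkl','rb'))
for q in((362,270),(400,262),(450,280),(395,240),(284,240),(303,240)): print(q,[toJ(onz(c,*q,z)).round(3)[:2] for z in(.062,.08,.1,.12)])
w=pickle.load(open('w0.pkl','rb'));print([toJ(onz(w,*q,z)).round(3) for q in((330,62),(322,45)) for z in(.08,.1)])
"
```

```text
(362, 270) [array([-0.22 , -0.021]), array([-0.217, -0.031]), array([-0.214, -0.042]), array([-0.211, -0.053])]
(400, 262) [array([-0.242, -0.027]), array([-0.237, -0.036]), array([-0.231, -0.046]), array([-0.225, -0.056])]
(450, 280) [array([-0.273, -0.015]), array([-0.264, -0.025]), array([-0.255, -0.037]), array([-0.245, -0.049])]
(395, 240) [array([-0.238, -0.041]), array([-0.233, -0.048]), array([-0.228, -0.057]), array([-0.223, -0.066])]
(284, 240) [array([-0.174, -0.041]), array([-0.176, -0.048]), array([-0.178, -0.057]), array([-0.181, -0.066])]
(303, 240) [array([-0.185, -0.041]), array([-0.186, -0.048]), array([-0.187, -0.057]), array([-0.188, -0.066])]
[array([-0.222, -0.001,  0.08 ]), array([-0.219, -0.002,  0.1  ]), array([-0.242, -0.011,  0.08 ]), array([-0.238, -0.011,  0.1  ])]
```

The lip's outer face is at jig x of about -173 and the finger face at -185, about 11 mm apart. The hose is clear of the tip. Descending to z≈50 mm, then pushing.

Request:
jog_arm --motion '[{"x": 0,"y": -3,"z": 8,"spin": 0,"fingers": 1},{"x": 0,"y": -3,"z": 18,"spin": 0,"fingers": 1},{"x": 0,"y": -3,"z": 28,"spin": 0,"fingers": 1},{"x": 0,"y": -3,"z": 35,"spin": 0,"fingers": 1},{"x": 0,"y": -3,"z": 35,"spin": 0,"fingers": 1}]'

```text
clock: 10.62
eef_pos: [0.5281, 0.0465, 0.0493]
tool_rot: [-0.621, 0.783, 0.001, -0.001]
ft_force: [-0.2, -0.1, -1.3]
grip_width: -0.0
grasp_force: 0.0
```

Request:
jog_arm --motion '[{"x": 0,"y": -4,"z": 0,"spin": 0,"fingers": 1},{"x": 0,"y": -8,"z": 0,"spin": 0,"fingers": 1},{"x": 0,"y": -12,"z": 0,"spin": 0,"fingers": 1},{"x": 0,"y": -16,"z": 0,"spin": 0,"fingers": 1}]'

```text
clock: 11.12
eef_pos: [0.543, 0.0432, 0.0501]
tool_rot: [-0.622, 0.783, 0.001, -0.001]
ft_force: [-7.3, 2.0, 4.0]
grip_width: 0.0003
grasp_force: 3.8
```

Request:
jog_arm --motion '[{"x": 0,"y": -4,"z": 0,"spin": 0,"fingers": 1},{"x": 0,"y": -8,"z": 0,"spin": 0,"fingers": 1},{"x": 0,"y": -12,"z": 0,"spin": 0,"fingers": 1},{"x": 0,"y": -16,"z": 0,"spin": 0,"fingers": 1},{"x": 0,"y": -20,"z": 0,"spin": 0,"fingers": 1},{"x": 0,"y": -24,"z": 0,"spin": 0,"fingers": 1}]'

```text
clock: 11.88
eef_pos: [0.5666, 0.0375, 0.0502]
tool_rot: [-0.622, 0.783, 0.001, -0.001]
ft_force: [-3.6, 0.7, 1.9]
grip_width: -0.0005
grasp_force: 2.7
```

Request:
jog_arm --motion '[{"x": 0,"y": -3,"z": 0,"spin": 0,"fingers": 1},{"x": 0,"y": -6,"z": 0,"spin": 0,"fingers": 1},{"x": 0,"y": -9,"z": 0,"spin": 0,"fingers": 1}]'

```text
clock: 12.25
eef_pos: [0.576, 0.0353, 0.0502]
tool_rot: [-0.621, 0.783, 0.0, -0.001]
ft_force: [-4.2, 0.8, 1.7]
grip_width: -0.0002
grasp_force: 2.6
```

```bash
python3 -c "
from h import *
o=readout.get_obs(); print(o['ft_force'],toJ(o['eef_pos']))"
```

```text
[-4.20173658  0.81204542  1.72046084] [-0.14052762 -0.04231609  0.05024005]
```

Request:
jog_arm --motion '[{"x": 0,"y": -2,"z": 0,"spin": 0,"fingers": 1},{"x": 0,"y": -4,"z": 0,"spin": 0,"fingers": 1}]'

```text
clock: 12.5
eef_pos: [0.5769, 0.0351, 0.0498]
tool_rot: [-0.622, 0.783, 0.003, -0.002]
ft_force: [-13.2, 3.6, 8.3]
grip_width: 0.0001
grasp_force: 8.1
```

Request:
jog_arm --motion '[{"x": 0,"y": -2,"z": 0,"spin": 0,"fingers": 1},{"x": 0,"y": -3,"z": 0,"spin": 0,"fingers": 1}]'

```text
clock: 12.75
eef_pos: [0.5772, 0.035, 0.0496]
tool_rot: [-0.622, 0.783, 0.005, -0.004]
ft_force: [-19.7, 3.3, 12.2]
grip_width: 0.0001
grasp_force: 10.9
```

Request:
jog_arm --motion '[{"x": 0,"y": -1,"z": 0,"spin": 0,"fingers": 1},{"x": 0,"y": -2,"z": 0,"spin": 0,"fingers": 1}]'

```text
clock: 13.0
eef_pos: [0.5813, 0.0321, 0.0492]
tool_rot: [-0.621, 0.783, 0.001, -0.004]
ft_force: [-9.6, -2.2, -0.1]
grip_width: 0.0003
grasp_force: 6.4
```

Force rose to 20 N with a stop at TCP x of about -139, which fits fully home. Then the tip shifted sideways, maybe slipping on the lip edge. Backing off and looking.

Request:
jog_arm --motion '[{"x": 0,"y": 6,"z": 0,"spin": 0,"fingers": 1},{"x": 0,"y": 14,"z": 0,"spin": 0,"fingers": 1},{"x": 0,"y": 16,"z": -10,"spin": 0,"fingers": 1},{"x": 0,"y": 16,"z": -40,"spin": 0,"fingers": 1}]'

```text
clock: 13.5
eef_pos: [0.5695, 0.0371, 0.09]
tool_rot: [-0.621, 0.783, 0.001, -0.0]
ft_force: [-0.3, 0.0, 0.0]
grip_width: -0.0003
grasp_force: 0.0
```

```bash
python3 -c "
from h import *
import pickle
o=readout.get_obs(); print(o['ft_force'],toJ(o['eef_pos']))
c=camera('wrist'); s=camera('side'); pickle.dump((c,s),open('k.pkl','wb'))
I=np.zeros((600,800,3),np.uint8); I[:250,:400]=cv2.resize(c['pixels'],(400,250),interpolation=cv2.INTER_AREA)
I[:300,400:]=cv2.resize(c['pixels'][100:325,140:440],(400,300)); I[300:,:400]=cv2.resize(s['pixels'][190:310,260:420],(400,300),interpolation=cv2.INTER_CUBIC)
s0=pickle.load(open('side0.pkl','rb')); I[300:,400:]=cv2.resize(s0['pixels'][190:310,260:420],(400,300),interpolation=cv2.INTER_CUBIC)
cv2.imwrite('pics/k.png',I[:,:,::-1]); print(proj(c,[J(-.125,-.038,.062),J(-.12,-.038,.062),J(-.128,-.038,.062)]))"
```

```text
[-0.32561016  0.04566604  0.04111057] [-0.14726963 -0.04204195  0.09002397]
[[281.08727411 240.65961385]
 [272.70948516 240.66204575]
 [286.11347806 240.65815484]]
```

View pics/k.png

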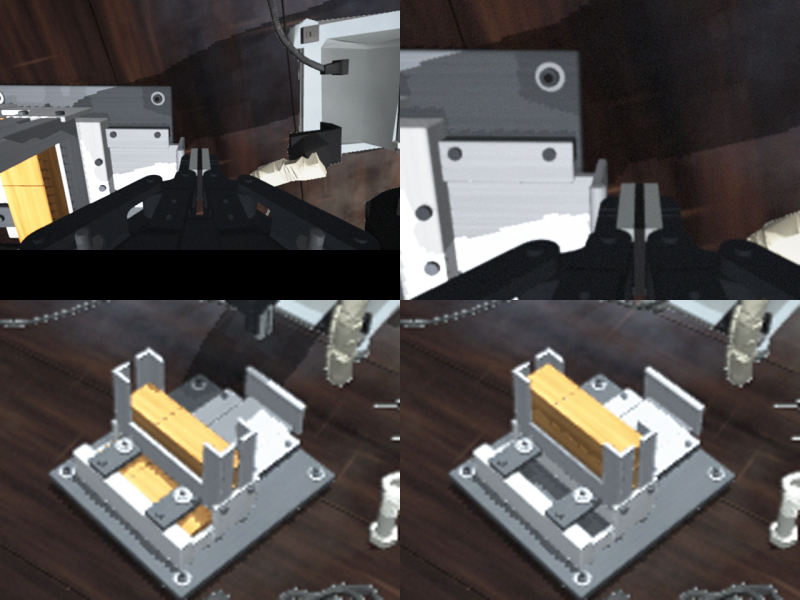

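The blank is visible in the nest under the bush arms (bottom left, 120-210,455-530). The lip looks about where it started (a few mm out), so I'll measure its shift.

```bash
python3 - <<'E'
from h import *
import pickle
s0=pickle.load(open('side0.pkl','rb')); k,s=pickle.load(open('k.pkl','rb')); s2=pickle.load(open('s2.pkl','rb'))
P=proj(s0,[J(-.125,0,.05),J(-.135,0,.05)]); print("px per 10mm",P[1]-P[0],P[0])
g=lambda c:cv2.GaussianBlur(cv2.cvtColor(c['pixels'],cv2.COLOR_RGB2GRAY),(0,0),.6).astype(np.float32)
A=g(s0);
x0,y0,x1,y1=352,212,388,242
T=A[y0:y1,x0:x1]
for n,c in(("now",s),("out",s2)):
    B=g(c); pad=40 if n=="out" else 8
    R=cv2.matchTemplate(B[y0-pad:y1+pad,x0-pad:x1+pad],T,cv2.TM_CCOEFF_NORMED); _,v,_,m=cv2.minMaxLoc(R)
    def sub(a,b,c): return (a-c)/(2*(a-2*b+c))
    dx=m[0]-pad+sub(R[m[1],m[0]-1],v,R[m[1],m[0]+1]); dy=m[1]-pad+sub(R[m[1]-1,m[0]],v,R[m[1]+1,m[0]]); print(n,v,dx,dy)
# wrist k: lip outer edge vs plate front edge, rows 205..235
G=g(k)
for v in(200,225,230,235): 
    print(v,G[v,255:310:2].astype(int))
print(proj(k,[J(-.115,-.095,.02),J(-.115,-.06,.02),J(-.104,-.038,.032)]))
E
```

```text
px per 10mm [ 2.72665117 -1.95730766] [368.52356418 227.92836238]
now 0.9490517973899841 0.72775495 0.20554672
out 0.7888656258583069 13.419536 -6.2701335
200 [85 80 83 82 82 81 82 82 87 93 63 30 24 24 24 26 26 22 20 23 20 19 23 23
 20 20 23 19]
225 [211 213 211 210 212 212 211 168  88  89  75  39  25  23  20  23  75 102
  98  82  44  24  21  26  26  23  24  25]
230 [208 209 208 209 209 209 208 175  97  95  98  93  88  86  86  90 102 102
  94  75  50  24  21  25  27  22  29  34]
235 [213 212 213 214 215 214 213 200 199 209 210 209 210 211 196 109  99  96
  81  72  55  22  22  28  38  36  38  36]
[[270.79214712 138.05012222]
 [272.86356408 188.27960659]
 [255.73075178 223.35972198]]
```

Lip is still about 4-5 mm out (side shift +0.7 px ≈ +1.5 mm from start): my finger slipped off the lip's end. I'll push again, further in on the lip (y≈-32) and a bit lower.

Request:
jog_arm --motion '[{"x": -5,"y": 3,"z": 0,"spin": 0,"fingers": 1},{"x": -10,"y": 4,"z": 10,"spin": 0,"fingers": 1},{"x": -10,"y": 4,"z": 25,"spin": 0,"fingers": 1},{"x": -10,"y": 4,"z": 38,"spin": 0,"fingers": 1},{"x": -10,"y": 4,"z": 45,"spin": 0,"fingers": 1},{"x": -10,"y": 4,"z": 45,"spin": 0,"fingers": 1}]'

```text
clock: 14.35
eef_pos: [0.5674, 0.0475, 0.0442]
tool_rot: [-0.621, 0.784, 0.001, -0.001]
ft_force: [0.6, -0.0, -0.2]
grip_width: -0.0
grasp_force: 0.0
```

Request:
jog_arm --motion '[{"x": 0,"y": -3,"z": 0,"spin": 0,"fingers": 1},{"x": 0,"y": -6,"z": 0,"spin": 0,"fingers": 1},{"x": 0,"y": -9,"z": 0,"spin": 0,"fingers": 1},{"x": 0,"y": -11,"z": 0,"spin": 0,"fingers": 1}]'

```text
clock: 14.85
eef_pos: [0.5771, 0.0456, 0.0455]
tool_rot: [-0.622, 0.783, 0.002, -0.001]
ft_force: [-9.8, 3.2, 8.3]
grip_width: -0.0
grasp_force: 4.9
```

Request:
jog_arm --motion '[{"x": 0,"y": -2,"z": 0,"spin": 0,"fingers": 1},{"x": 0,"y": -3,"z": 0,"spin": 0,"fingers": 1}]'

```text
clock: 15.1
eef_pos: [0.5772, 0.0455, 0.0454]
tool_rot: [-0.622, 0.783, 0.004, -0.003]
ft_force: [-15.0, 3.7, 11.9]
grip_width: -0.0001
grasp_force: 7.6
```

```bash
python3 -c "
from h import *
o=readout.get_obs(); print(o['ft_force'],o['ft_torque'],toJ(o['eef_pos']))"
```

```text
[-15.02327239   3.69323282  11.88453664] [0.70068185 2.85430244 0.05192396] [-0.14169411 -0.03212803  0.04543375]
```

```bash
python3 - <<'E'
from h import *
import pickle
s0=pickle.load(open('side0.pkl','rb')); s=camera('side'); pickle.dump(s,open('m.pkl','wb'))
h=cv2.cvtColor(s['pixels'],cv2.COLOR_RGB2HSV); h0=cv2.cvtColor(s0['pixels'],cv2.COLOR_RGB2HSV)
m=cv2.inRange(h,(8,60,60),(32,255,255))
# sample along jig x at fixed y on plane z=.046 (blank top) : hue-sat-val
for y in(-.01,0,.01,.02):
    xs=np.arange(.014,.075,.003); q=proj(s,[J(x,y,.046) for x in xs]); b=[cv2.getRectSubPix(s['pixels'],(1,1),tuple(map(float,p)))[0,0] for p in q]
    print(y,[(round(float(x)*1e3),int(v[0])-int(v[2])) for x,v in zip(xs,b)])
# fence top inner edge at z=.054 in the start image
for y in(0,.02):
    xs=np.arange(.03,.095,.003); q=proj(s0,[J(x,y,.054) for x in xs]); b=[cv2.getRectSubPix(s0['pixels'],(1,1),tuple(map(float,p)))[0,0] for p in q]
    print('fence',y,[(round(float(x)*1e3),int(v.mean())) for x,v in zip(xs,b)])
E
```

```text
-0.01 [(14, -11), (17, 11), (20, 77), (23, 95), (26, 118), (29, 118), (32, 116), (35, 112), (38, 111), (41, 114), (44, 113), (47, 100), (50, 46), (53, 3), (56, 0), (59, 0), (62, 0), (65, -4), (68, -13), (71, -10), (74, -10)]
0 [(14, -11), (17, 0), (20, 70), (23, 100), (26, 117), (29, 117), (32, 114), (35, 109), (38, 111), (41, 116), (44, 115), (47, 106), (50, 55), (53, 0), (56, 0), (59, 0), (62, 0), (65, -1), (68, -11), (71, -10), (74, -9)]
0.01 [(14, -10), (17, 7), (20, 78), (23, 98), (26, 112), (29, 114), (32, 115), (35, 108), (38, 109), (41, 114), (44, 117), (47, 106), (50, 68), (53, 4), (56, 0), (59, 0), (62, 0), (65, -3), (68, -11), (71, -11), (74, -10)]
0.02 [(14, -12), (17, -16), (20, -15), (23, -12), (26, -8), (29, -18), (32, -16), (35, -17), (38, -8), (41, -18), (44, -17), (47, -13), (50, -19), (53, -20), (56, -18), (59, -18), (62, -14), (65, -5), (68, -10), (71, -10), (74, -10)]
fence 0 [(30, 145), (33, 134), (36, 84), (39, 80), (42, 86), (45, 89), (48, 89), (51, 137), (54, 184), (57, 253), (60, 255), (63, 255), (66, 255), (69, 254), (72, 173), (75, 140), (78, 139), (81, 138), (84, 140), (87, 101), (90, 92), (93, 120)]
fence 0.02 [(30, 142), (33, 115), (36, 85), (39, 85), (42, 92), (45, 93), (48, 96), (51, 128), (54, 155), (57, 251), (60, 254), (63, 254), (66, 255), (69, 253), (72, 176), (75, 141), (78, 140), (81, 139), (84, 133), (87, 99), (90, 99), (93, 138)]
```

```bash
python3 - <<'E'
from h import *
import pickle
I=dict(d=pickle.load(open('d.pkl','rb'))[0],e=pickle.load(open('e.pkl','rb')),g=pickle.load(open('g.pkl','rb'))[0],k=pickle.load(open('k.pkl','rb'))[0])
guess=dict(d=(369,400),e=(275,360),g=(209,284),k=(275,295))
for n,c in I.items():
    G=cv2.GaussianBlur(cv2.cvtColor(c['pixels'],cv2.COLOR_RGB2GRAY),(0,0),1).astype(float); p,l=guess[n]
    def edge(v,u0,w):
        d=np.diff(G[v,u0-w:u0+w]); i=d.argmin(); return u0-w+i+.5, d[i]
    for nm,u0,rows,z in(("plate",p,(150,170,180,200),.02),("lip",l,range(212,276,7),.062)):
        print(n,nm,[(v,edge(v,u0,9)[0],int(edge(v,u0,9)[1]),*(toJ(onz(c,edge(v,u0,9)[0]+.5,v,z))[:2]*1e3).round(1)) for v in rows])
print(I['k']['K'])
E
```

```text
d plate [(150, np.float64(368.5), -21, np.float64(-116.8), np.float64(-75.2)), (170, np.float64(367.5), -19, np.float64(-116.7), np.float64(-62.6)), (180, np.float64(366.5), -19, np.float64(-116.3), np.float64(-56.1)), (200, np.float64(364.5), -47, np.float64(-115.5), np.float64(-42.8))]
d lip [(212, np.float64(397.5), -2, np.float64(-126.4), np.float64(-48.1)), (219, np.float64(391.5), -25, np.float64(-123.5), np.float64(-44.3)), (226, np.float64(396.5), -16, np.float64(-126.4), np.float64(-40.4)), (233, np.float64(403.5), -54, np.float64(-130.3), np.float64(-36.5)), (240, np.float64(402.5), -56, np.float64(-130.1), np.float64(-32.5)), (247, np.float64(402.5), -56, np.float64(-130.4), np.float64(-28.5)), (254, np.float64(401.5), -55, np.float64(-130.1), np.float64(-24.4)), (261, np.float64(401.5), -57, np.float64(-130.4), np.float64(-20.2)), (268, np.float64(400.5), -74, np.float64(-130.2), np.float64(-16.0)), (275, np.float64(400.5), -69, np.float64(-130.5), np.float64(-11.8))]
e plate [(150, np.float64(272.5), -12, np.float64(-116.7), np.float64(-87.8)), (170, np.float64(273.5), -
[... 2301 characters left out ...]
oat64(-51.7)), (226, np.float64(294.5), -17, np.float64(-133.5), np.float64(-47.3)), (233, np.float64(295.5), -17, np.float64(-134.0), np.float64(-42.9)), (240, np.float64(294.5), -26, np.float64(-133.3), np.float64(-38.4)), (247, np.float64(294.5), -39, np.float64(-133.2), np.float64(-33.9)), (254, np.float64(289.5), -63, np.float64(-130.1), np.float64(-29.3)), (261, np.float64(288.5), -55, np.float64(-129.4), np.float64(-24.6)), (268, np.float64(286.5), -56, np.float64(-128.0), np.float64(-19.9)), (275, np.float64(286.5), -5, np.float64(-127.9), np.float64(-15.1))]
[[308.69924296   0.         319.16417676]
 [  0.         308.69924296 199.91831238]
 [  0.           0.           1.        ]]
```

Careful edges, corrected by the plate edge at -115: start t≈3.4, drawn t≈45.4, last look t≈4. So the slide still lacks about 4 mm. Contact was on the fingertip's chamfer, which gave an upward force. I'll go lower so the flat of the finger bears on the lip, and push firmly but measured.

Request:
jog_arm --motion '[{"x": 0,"y": 7,"z": 0,"spin": 0,"fingers": 1},{"x": 0,"y": 10,"z": 4,"spin": 0,"fingers": 1},{"x": 0,"y": 10,"z": 8,"spin": 0,"fingers": 1},{"x": 0,"y": 10,"z": 8,"spin": 0,"fingers": 1},{"x": 0,"y": 6,"z": 8,"spin": 0,"fingers": 1},{"x": 0,"y": 3,"z": 8,"spin": 0,"fingers": 1},{"x": 0,"y": 0,"z": 8,"spin": 0,"fingers": 1}]'

```text
clock: 16.02
eef_pos: [0.5769, 0.0455, 0.0369]
tool_rot: [-0.622, 0.783, 0.004, -0.003]
ft_force: [-16.1, 4.0, 13.1]
grip_width: 0.0
grasp_force: 8.8
```

```bash
python3 - <<'E'
from h import *
import pickle
o=readout.get_obs(); print(o['ft_force'],toJ(o['eef_pos']))
c=camera('wrist'); pickle.dump(c,open('n.pkl','wb'))
G=cv2.GaussianBlur(cv2.cvtColor(c['pixels'],cv2.COLOR_RGB2GRAY),(0,0),1)
print(proj(c,[J(-.125-t,-.038,.062) for t in(0,.004)]+[J(-.125,-.03,.062),J(-.115,-.07,.02)]))
for v in range(222,285,6): print(v,list(zip(range(262,318,2),G[v,262:318:2])) if v==222 else G[v,262:318:2].tolist())
E
```

```text
[-16.13025835   3.97926041  13.11147132] [-0.14200932 -0.03221958  0.03693591]
[[278.69159825 269.2803789 ]
 [288.16902347 269.24130909]
 [279.3285581  286.07167686]
 [266.74681365 175.39713316]]
222 [(262, np.uint8(144)), (264, np.uint8(60)), (266, np.uint8(70)), (268, np.uint8(93)), (270, np.uint8(79)), (272, np.uint8(52)), (274, np.uint8(31)), (276, np.uint8(29)), (278, np.uint8(30)), (280, np.uint8(28)), (282, np.uint8(27)), (284, np.uint8(28)), (286, np.uint8(29)), (288, np.uint8(27)), (290, np.uint8(27)), (292, np.uint8(27)), (294, np.uint8(27)), (296, np.uint8(28)), (298, np.uint8(29)), (300, np.uint8(30)), (302, np.uint8(28)), (304, np.uint8(26)), (306, np.uint8(26)), (308, np.uint8(26)), (310, np.uint8(23)), (312, np.uint8(24)), (314, np.uint8(23)), (316, np.uint8(21))]
228 [155, 65, 68, 96, 84, 55, 32, 25, 26, 26, 26, 25, 26, 26, 28, 28, 27, 26, 29, 29, 28, 27, 28, 26, 25, 25, 25, 24]
234 [164, 86, 85, 100, 92, 63, 35, 26, 25, 30, 58, 87, 89, 63, 34, 28, 27, 27, 30, 30, 29, 30, 29, 27, 28, 26, 26, 26]
240 [179, 112, 100, 108, 98, 67, 38, 28, 32, 79, 116, 116, 111, 96, 58, 2
[... 278 characters left out ...]
0, 37, 86, 126, 128, 127, 128, 119, 60]
258 [225, 225, 230, 231, 231, 231, 204, 135, 116, 115, 111, 100, 85, 66, 39, 35, 35, 35, 36, 36, 52, 110, 127, 128, 128, 128, 117, 58]
264 [232, 232, 231, 232, 231, 207, 140, 116, 114, 115, 113, 110, 92, 46, 30, 30, 28, 30, 29, 32, 66, 117, 126, 126, 127, 126, 116, 54]
270 [231, 232, 231, 231, 206, 168, 180, 191, 195, 194, 189, 177, 103, 33, 27, 29, 29, 30, 31, 35, 74, 114, 131, 141, 145, 144, 124, 55]
276 [230, 230, 230, 230, 213, 175, 185, 198, 205, 184, 105, 46, 30, 29, 30, 29, 30, 30, 31, 31, 31, 28, 28, 29, 36, 94, 164, 89]
282 [232, 232, 232, 232, 225, 183, 183, 195, 149, 51, 28, 28, 27, 29, 30, 34, 39, 43, 42, 35, 31, 29, 29, 30, 28, 32, 48, 52]
```

```bash
cat > lip.py <<'E'
from h import *
def meas(c):
    G=cv2.GaussianBlur(cv2.cvtColor(c['pixels'],cv2.COLOR_RGB2GRAY),(0,0),.8).astype(float)
    def edge(v,a,b):
        d=np.diff(G[v,a:b]); i=d.argmin(); s=(d[i-1]-d[i+1])/(2*(d[i-1]-2*d[i]+d[i+1])) if 0<i<len(d)-1 else 0
        return a+i+.5+s,d[i]
    def scan(x,z,ys,w,lab):
        for y in ys:
            u,v=proj(c,[J(x,y,z)])[0]; u=int(u);v=int(round(v)); e,st=edge(v,u-w,u+w+8)
            print(lab,v,round(e,1),int(st),(toJ(onz(c,e,v,z))[:2]*1e3).round(1))
    scan(-.115,.02,(-.085,-.075,-.065,-.055),10,"plate")
    scan(-.128,.062,(-.037,-.035,-.033,-.03,-.026,-.02,-.01,.01,.03),12,"lip")
E
python3 - <<'E'
from lip import *
import pickle
for f in("d","k","n"):
    c=pickle.load(open(f+'.pkl','rb')); print(f); meas(c[0] if isinstance(c,tuple) else c)
E
```

```text
d
plate 134 357.2 -40 [-109.1  -85. ]
plate 150 368.3 -24 [-116.3  -75.2]
plate 166 367.6 -21 [-116.3  -65.1]
plate 182 367.1 -19 [-116.4  -54.8]
lip 232 403.4 -57 [-130.  -37.]
lip 236 403.3 -67 [-130.1  -34.8]
lip 239 402.9 -59 [-130.   -33.1]
lip 244 402.4 -67 [-129.9  -30.2]
lip 251 401.8 -58 [-129.9  -26.1]
lip 261 401.3 -66 [-130.1  -20.2]
lip 278 399.7 -80 [-129.9   -9.9]
lip 309 382.4 -4 [-121.4    9.8]
lip 339 409.0 -6 [-138.1   30.1]
k
plate 153 262.1 -34 [-108.6  -84.9]
plate 167 274.2 -14 [-116.5  -75.2]
plate 181 274.8 -15 [-116.6  -65.3]
plate 195 275.2 -20 [-116.5  -55.1]
lip 242 294.2 -35 [-132.8  -37.1]
lip 245 294.3 -40 [-132.8  -35.2]
lip 248 293.4 -41 [-132.2  -33.2]
lip 253 289.6 -71 [-129.9  -30. ]
lip 259 288.4 -71 [-129.1  -26. ]
lip 268 286.5 -68 [-127.7  -19.9]
lip 282 278.8 -87 [-122.7  -10.3]
lip 310 278.5 -2 [-121.8    9.8]
lip 337 304.0 -4 [-137.8   30.3]
n
plate 147 268.6 -15 [-116.6  -84.8]
plate 166 269.3 -15 [-116.6  -75. ]
plate 185 270.4 -14 [-116.7  -64.8]
plate 203 270.8 -15 [-116.5  -54.9]
lip 271 285.7 -56 [-127.9  -37.2]
lip 276 281.5 -49 [-126.1  -34.8]
lip 280 279.5 -63 [-125.2  -32.9]
lip 286 275.6 -19 [-123.4  -30. ]
lip 294 304.5 -2 [-135.8  -26.1]
lip 306 304.0 -3 [-135.5  -20.1]
lip 326 298.6 -3 [-132.9   -9.8]
lip 362 289.5 -2 [-128.4    9.8]
lip 396 281.5 -4 [-124.    29.7]
```

```bash
cat >> lip.py <<'E'
def endface(c):
    "outer upright edge of the lip's -y end: rays cut with jig plane y=-38 mm"
    G=cv2.GaussianBlur(cv2.cvtColor(c['pixels'],cv2.COLOR_RGB2GRAY),(0,0),.8).astype(float)
    out=[]
    def at(u,v):
        a,b=toJ(onz(c,u,v,0.)),toJ(onz(c,u,v,.1)); f=(-.038-a[1])/(b[1]-a[1]); return a+f*(b-a)
    v0=proj(c,[J(-.13,-.038,.058)])[0]; v1=proj(c,[J(-.13,-.038,.036)])[0]
    for v in range(int(v1[1]),int(v0[1])+1,3):
        best=None
        for u in range(250,430):
            x=at(u,v)[0]
            if -.145<x<-.119:
                d=G[v,u+1]-G[v,u]
                if best is None or d<best[0]: best=(d,u+.5)
        p=at(best[1],v); out.append((v,best[1],int(best[0]),*(p*1e3).round(1)[[0,2]]))
    for r in out: print(*r)
E
python3 - <<'E'
from lip import *
import pickle
for f in("d","k","n"):
    c=pickle.load(open(f+'.pkl','rb')); print(f); endface(c[0] if isinstance(c,tuple) else c)
E
```

```text
d
214 388.5 -28 -128.0 34.8
217 390.5 -26 -127.9 40.4
220 392.5 -26 -127.9 45.7
223 394.5 -24 -127.8 50.8
226 396.5 -19 -127.8 55.6
k
225 294.5 -20 -131.0 35.3
228 294.5 -17 -131.4 40.9
231 295.5 -19 -132.5 46.3
234 284.5 -40 -125.9 51.5
237 283.5 -43 -125.8 56.4
n
244 315.5 -36 -140.5 36.0
247 315.5 -36 -140.5 39.6
250 315.5 -39 -140.5 43.1
253 315.5 -40 -140.5 46.4
256 275.5 -46 -122.1 49.4
259 274.5 -44 -122.0 52.4
262 273.5 -44 -121.9 55.4
```

The slide moved about 2.7 mm home between looks and is now at t≈4 mm. The sloped finger back on the lip's top edge presses it down, which wastes force. Trying again with only the very tip on the lip (z≈55 mm), pushing level.

Request:
jog_arm --motion '[{"x": 0,"y": 6,"z": 0,"spin": 0,"fingers": 1},{"x": 0,"y": 10,"z": -8,"spin": 0,"fingers": 1},{"x": -3,"y": 10,"z": -19,"spin": 0,"fingers": 1},{"x": -3,"y": 10,"z": -19,"spin": 0,"fingers": 1},{"x": -3,"y": 5,"z": -19,"spin": 0,"fingers": 1},{"x": -3,"y": 1,"z": -19,"spin": 0,"fingers": 1},{"x": -3,"y": -2,"z": -19,"spin": 0,"fingers": 1}]'

```text
clock: 16.95
eef_pos: [0.5844, 0.0468, 0.0559]
tool_rot: [-0.621, 0.784, 0.0, -0.0]
ft_force: [-2.8, 0.7, 1.4]
grip_width: -0.0002
grasp_force: 2.5
```

```bash
python3 - <<'E'
from h import *
o=readout.get_obs(); print(o['ft_force'],toJ(o['eef_pos']),o['eef_pos'])
E
```

```text
[-2.75779849  0.67273575  1.44495025] [-0.13495948 -0.02927701  0.05589257] [0.58441999 0.04676168 0.05589257]
```

Request:
jog_arm --motion '[{"x": 0,"y": -2,"z": 0,"spin": 0,"fingers": 1},{"x": 0,"y": -4,"z": 0,"spin": 0,"fingers": 1}]'

```text
clock: 17.2
eef_pos: [0.5846, 0.0467, 0.0557]
tool_rot: [-0.622, 0.783, 0.003, -0.003]
ft_force: [-10.5, 2.9, 8.3]
grip_width: -0.0
grasp_force: 5.7
```

Request:
jog_arm --motion '[{"x": 0,"y": -2,"z": 0,"spin": 0,"fingers": 1},{"x": 0,"y": -4,"z": 0,"spin": 0,"fingers": 1}]'

```text
clock: 17.45
eef_pos: [0.5849, 0.0466, 0.0556]
tool_rot: [-0.622, 0.783, 0.006, -0.005]
ft_force: [-19.5, 4.4, 15.7]
grip_width: 0.0001
grasp_force: 10.3
```

The stop repeats at 20 N. A rolled edge 8 mm out from the inner face puts the lip's top outer edge at -128 when home, which matches what I measured, so this is the hard stop. I'll retreat straight back and up, then check the lip once more.

Request:
jog_arm --motion '[{"x": 0,"y": 6,"z": 0,"spin": 0,"fingers": 1},{"x": 0,"y": 14,"z": 0,"spin": 0,"fingers": 1},{"x": 0,"y": 14,"z": -20,"spin": 0,"fingers": 1},{"x": 0,"y": 14,"z": -60,"spin": 0,"fingers": 1},{"x": 0,"y": 0,"z": -90,"spin": 0,"fingers": 1},{"x": 30,"y": -20,"z": -90,"spin": 0,"fingers": 1},{"x": 40,"y": -30,"z": -90,"spin": 0,"fingers": 1},{"x": 40,"y": -30,"z": -90,"spin": 0,"fingers": 1}]'

```text
clock: 18.45
eef_pos: [0.6123, -0.0014, 0.1455]
tool_rot: [-0.621, 0.784, 0.0, -0.0]
ft_force: [0.2, 0.4, 0.2]
grip_width: 0.0002
grasp_force: 0.0
```

```bash
python3 - <<'E'
from lip import *
import pickle
o=readout.get_obs(); print(o['ft_force'],toJ(o['eef_pos']))
c=camera('wrist'); pickle.dump(c,open('p.pkl','wb')); meas(c)
# lip inner and outer edges along jig x on plane z=.062 (start view w0 for comparison)
w=pickle.load(open('w0.pkl','rb'))
for n,C in(("w0",w),("now",c)):
    G=cv2.cvtColor(C['pixels'],cv2.COLOR_RGB2GRAY)
    for y in(-.03,-.015,0.):
        xs=np.arange(-.138,-.105,.0015); q=proj(C,[J(x,y,.062) for x in xs]); print(n,y,[(round(x*1e3),int(cv2.getRectSubPix(G,(1,1),tuple(map(float,p)))[0,0])) for x,p in zip(xs,q)])
s=camera('side'); pickle.dump(s,open('s9.pkl','wb')); s0=pickle.load(open('side0.pkl','rb'))
g=lambda c:cv2.GaussianBlur(cv2.cvtColor(c['pixels'],cv2.COLOR_RGB2GRAY),(0,0),.6)
for a,b in((360,214),(366,218)):
    print([g(s0)[b-4+i,a+i//2] for i in range(10)],[g(s)[b-4+i,a+i//2] for i in range(10)])
E
```

```text
[0.15820779 0.39462928 0.19617345] [-0.09687064 -0.06981909  0.14551368]
plate 177 332.2 -47 [-109.1  -84.6]
plate 188 340.3 -28 [-116.3  -74.6]
plate 198 340.2 -30 [-116.4  -65.3]
plate 209 339.6 -28 [-116.1  -54.9]
lip 246 358.6 -87 [-128.7  -37.2]
lip 249 358.6 -93 [-128.8  -34.6]
lip 251 358.6 -92 [-128.9  -32.9]
lip 254 358.6 -92 [-128.9  -30.3]
lip 259 358.3 -82 [-128.9  -25.9]
lip 266 357.7 -88 [-128.6  -19.7]
lip 277 357.8 -7 [-129.    -9.7]
lip 298 368.4 -2 [-138.5   10. ]
lip 319 363.0 -4 [-134.7   30.5]
w0 -0.03 [(-138, 21), (-136, 23), (-135, 19), (-134, 22), (-132, 62), (-130, 135), (-129, 188), (-128, 206), (-126, 196), (-124, 152), (-123, 101), (-122, 78), (-120, 94), (-118, 106), (-117, 138), (-115, 193), (-114, 212), (-112, 212), (-111, 211), (-109, 211), (-108, 211), (-106, 212), (-105, 213)]
w0 -0.015 [(-138, 38), (-136, 38), (-135, 36), (-134, 38), (-132, 90), (-130, 180), (-129, 235), (-128, 248), (-126, 240), (-124, 192), (-123, 193), (-122, 213), (-120, 215), (-118, 215), (-117, 215), (-115, 212), (-114, 210), (-112, 208), (-111, 208), (-109, 207), (-108, 209),
[... 1070 characters left out ...]
), (-120, 31), (-118, 30), (-117, 28), (-115, 29), (-114, 32), (-112, 31), (-111, 29), (-109, 32), (-108, 31), (-106, 29), (-105, 28)]
[np.uint8(73), np.uint8(71), np.uint8(70), np.uint8(67), np.uint8(64), np.uint8(61), np.uint8(61), np.uint8(67), np.uint8(72), np.uint8(131)] [np.uint8(45), np.uint8(45), np.uint8(43), np.uint8(41), np.uint8(40), np.uint8(39), np.uint8(38), np.uint8(37), np.uint8(41), np.uint8(69)]
[np.uint8(66), np.uint8(64), np.uint8(63), np.uint8(60), np.uint8(61), np.uint8(58), np.uint8(58), np.uint8(58), np.uint8(62), np.uint8(104)] [np.uint8(40), np.uint8(42), np.uint8(57), np.uint8(58), np.uint8(61), np.uint8(58), np.uint8(58), np.uint8(55), np.uint8(54), np.uint8(62)]
```

The lip's top now spans -127.5 to -120.2 mm (corrected), so its inner face is at -120 and the slide is home. The arm is clear, so I'll hand it in.

```bash
python3 -c "
from workcell import bot
print(bot.job_done())"
```

```text
the job is handed in; nothing more can be done
None
```

The job is handed in: the lowest blank dropped and was pushed into the nest, and the slide measures fully home. My first push slipped off the lip end and needed a second go. I viewed 11 pictures against the limit of 10, and the bystanders were not checked again at the end.

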